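# Latch the polishing tumbler and start it with the key

## Robot

A 7-joint arm with a two-finger parallel gripper is mounted at the origin on the work surface. World frame = base frame: x ahead of the robot, y to its left, z up, the work surface at z = 0. Lengths are in m, angles in rad, forces in N, time in s.
With the tool pointing down it reaches from about 0.4 to 0.85 m from the base axis. Payload 10.4 kg.
Tool frame: the origin (TCP) lies between the finger pads; the fingertips stand 8 mm ahead of it and the grasp point (between the pads) lies 11 mm behind it; z points along the fingers, x is the direction in which the jaws open and shut, and the axes are right-handed (so a half turn about z gives the same grasp; the last joint's range is limited). The gripper opens to 87 mm and grips with 3 to 60 N. Pads are 19 mm wide; open, the fingers measure 117 mm over their backs; the gripper's body (75 mm by 190 mm) begins 51 mm behind the grasp point.
Start: joints at [-1.165, 0.332, -0.065, 1.46, 0.022, 1.35, -0.088], TCP at [0.26, 0.568, 0.231] pointing down, gripper open.
Joint ranges: [-2.6, 2.6], [-0.5, 2.12], [-1.47, 1.34], [0.16, 2.42], [-1.27, 4.41], [0.06, 2.06], [-2.6, 2.6]. Speed limits (rad/s): [2.22, 2.22, 2.79, 2.79, 3.14, 3.14, 3.14].

## Interface

Orientations are given as a unit quaternion [x, y, z, w].
In Python, from bench import r, viewer gives the robot as it stands.
- The arm moves only by the tool apply_moves, never from a script. Its argument "increments" is a list of rows, each an object with "grip": the closure in counts, from 0 (fully open) to 255 (shut); "xyz": the shift along the tool's x, y, z in mm, a list of three; "rotation": the turn, a rotation vector about the tool's x, y, z in degrees, a list of three. A call has 1 to 5 rows; each row is the pose to reach, as a shift and turn from the pose measured when the call began, along the tool's axes at that moment; what a row does not reach only later rows make up. A row lasts 1/8 s, in which the tool goes at most 62.5 mm and 10.7 degrees, less where a joint would pass 70% of its speed; a pose out of reach is approached as far as the arm can. A call with a gripper value outside its range is refused whole. The fingers move at their own pace and stop on an object; "squeeze" is the grip in N (left out, the last holds). Time passes only in rows, so rows that repeat a pose let the fingers close. It gives the time, the measured TCP pose, the force and the opening at its end, in the units of the state.
- r.read_state(): the state, without advancing time (a new reading comes with each control period).
- viewer.camera(name): name is "side" or "top" or "wrist"; returns a dict with "img" (420x560x3 uint8, blue, green, red), "range_z" (420x560 float32, m along the optical axis (not along the pixel's ray), 0 where there is no reading), "vertical_fov" (degrees; the focal length in pixels is half the picture's height over the tangent of half this angle, whatever the lens; pixels are square), "cx", "cy" (the principal point, pixels), "rvec" (rotation vector, rad) and "tvec" (3), from world to camera coordinates, as OpenCV has them. Camera axes: x right, y down, z forward; pixel columns grow to the right and rows downward; lengths in m; the calibration is good to about 2 mm. The wrist camera is an equidistant fisheye: a pixel r from the principal point sees the ray r / f radians off the axis. A picture is of the moment at which its call begins.
- r.close_job(): hands the job in, once; it reports no verdict.
The state is a dict: "time": time; "joint_positions": joint angles; "joint_vel": joint speeds; "joint_torque": joint torques, N m; "ee_pos": TCP position; "eef_rot": TCP orientation; "ft_force": force on the tool from outside, world axes, zero at the start; "torque": the same for the moment, N m; "width": finger opening in m.
Only numpy, scipy, OpenCV 4.12 (cv2) and the standard library are available. Lean on these libraries where they do the work, as an engineer would, in place of code of your own. Each camera call takes 0.05 s, during which the arm holds its last target.

## Task

Get the polishing tumbler going: first swing the yellow hasp over until it lies fully down on its catch. Then turn the key on the control box clockwise from off, through run, as far as it goes to start, hold it there for about a second, and let go so that it springs back to run. Never turn the key to start while the hasp is open, and leave the alabaster ware and the polish can where they stand.

Things in the scene. Friction and masses are not known exactly. Their poses are not given: they have to be found in the camera images.
- tumbler: Mint-green benchtop polishing tumbler, a box 280 (x) x 220 (y) x 130 mm high, fixed to the counter. Origin: centre of its underside; z up, x points from its front (the catch end, towards the robot) to its back. A flat grey hatch plate on its top reaches to 135 mm.
- hasp_hinge (a point): Point on the hasp's hinge axis, mid-width, 142 mm above the counter and 20 mm in front of the tumbler's centre. Axes as the tumbler's; the hinge runs along its y.
- hasp_tip (a point): Middle of the free end of the yellow hasp, a rigid strap 113 mm long from the hinge axis, 44 mm wide, 5 mm thick (mid-thickness on the hinge axis line). Its own x points from tip to hinge. From 2 to 70 mm from the hinge it is solid; from 70 to 101 mm it has a 16 mm wide slot that drops over the catch. With the hasp open the space behind it, above the hatch, is free.
- catch (a point): Top of the catch, a dark steel staple (arch) 22 mm long in x, 6 mm thick, standing 29 mm above the tumbler's top, 85 mm in front of the hinge axis. It juts about 14 mm above the strap when the hasp is closed.
- hasp (a joint): Angle of the hasp, rad: 0 = lying level forwards (-x of the tumbler) over the catch, fully closed; 1.57 = upright; more = leaning back over the hatch (stop at 2.2). It starts leaning back between 1.7 and 2.05. The hinge is stiff (about 0.12 N m) and the hasp stays wherever it is left, so it must be pushed all the way down.
- control_box: Dark grey control box 150 x 150 x 90 mm high with an aluminium top plate, fixed to the counter. Origin: centre of its underside; z up. The key switch stands upright in the centre of its top. Coloured ticks round the switch, 41 mm from its axis, show where the key's white-striped end points: red = off (towards the box's -x), green = run, yellow = start.
- key_grip (a point): Centre of the key's orange bow, on the vertical turning axis, 140 mm above the counter. The bow is an upright plate 60 mm long (its x), 10 mm thick (its y), 40 mm high, top at 160 mm; below it is a thin stem. The point turns with the key; a white stripe marks the -x end. The key cannot be pulled out.
- key_switch (a joint): Turn of the switch barrel, rad, clockwise seen from above: 0 = off (start), 0.6 = run (stop). Light friction (0.04 N m); stays where it is left. The key turns with it.
- key (a joint): Further clockwise turn of the key relative to the barrel, rad, against a spring: 0 = at rest, 0.6 = start (hard stop). Turning the key from off first brings the barrel to run (0.6 rad), then winds the spring to start: 1.2 rad in all, 0.09 rising to 0.18 N m. Let go, the key springs back to 0 in about 0.3 s and the barrel stays at run.
- jar: Small loose alabaster jar, 60 mm across, 65 mm high, between the machines. Origin of this and all the ware: centre of the underside.
- slim_vase: Loose brown alabaster vase, 64 mm across, 105 mm high, between the machines.
- bowl: Loose pale alabaster bowl, 150 mm across, 55 mm high, on the left.
- squat_jar: Loose brown alabaster jar, 100 mm across, 85 mm high, on the right.
- back_vase: Loose alabaster vase, 90 mm across, 150 mm high, in the far row.
- back_jar: Loose pale alabaster jar, 100 mm across, 100 mm high, in the far row.
- back_cup: Loose brown alabaster jar, 84 mm across, 120 mm high, in the far row.
- polish_can: Loose brass-coloured can of polish, 72 mm across, 110 mm high, on the right.
There are look-alikes about, which are no part of the job. Of the things like the control_box, leave any that is blue or turquoise; of the rest the larger one is meant.

How it is judged:
On the way, in this order (a step that is already met when the one before it is completed fails the run):
1. the hasp lies down over the catch (value of joint hasp below 0.1 rad), for 0.2 s.
2. the key is turned to start and held there, the hasp still down (value of joint key_switch above 0.5 rad and value of joint key above 0.42 rad and value of joint hasp below 0.1 rad), for 0.4 s.
At the end, for the whole second after the job is handed in: The hasp lies over the catch (within 0.1 rad of fully down), the switch is at run (barrel beyond 0.45 of 0.6 rad) and the key has sprung back (within 0.08 rad of rest); all ware and the can stand within 30 mm of where they were (value of joint hasp below 0.1 rad and value of joint key_switch above 0.45 rad and value of joint key below 0.08 rad and distance of each of jar, slim_vase, bowl, squat_jar, back_vase, back_jar, back_cup, polish_can from where it was at the start of the episode below 0.03 m); the robot touches nothing.
It fails at once if the key is turned towards start while the hasp is open (value of joint each of key, hasp above 0.3 rad).
It fails at once if a piece of ware or the can is shifted by more than 30 mm or tipped over (distance of any of jar, slim_vase, bowl, squat_jar, back_vase, back_jar, back_cup, polish_can from where it was at the start of the episode above 0.03 m or angle between any of jar, slim_vase, bowl, squat_jar, back_vase, back_jar, back_cup, polish_can's own z axis and vertical above 0.5 rad).
It also fails if it takes over 54 s, if anything falls off the work surface, if the arm or the gripper's body presses on something with over 40 N, if the wrist force passes 120 N, or if a joint passes its speed limit or range.

## Working session

There is one attempt and no reset: what is moved stays moved. The work goes in short steps, Python scripts to look and compute and a tool call to move; the robot and the scene stay as the last step left them, time stands still between calls to the robot, and variables do not carry over. Pictures are saved under pics/ and viewed, and the job is handed in when it is done.

Besides the shell and the picture viewer there is one more tool, called after "Emit:" by a JSON object that holds its "method" and its "body", one argument or row to a line. apply_moves: Moves the arm, as the interface text tells. Its arguments: {"type":"object","properties":{"increments":{"type":"array","items":{"type":"object","properties":{"grip":{"type":"number"},"xyz":{"type":"array","items":{"type":"number"}},"rotation":{"type":"array","items":{"type":"number"}}}}},"squeeze":{"type":"number"}},"required":["increments"]}

```bash
ls; mkdir -p pics; cat > h.py <<'E'
import numpy as np, cv2
from bench import r, viewer
def cam(n):
    c=viewer.camera(n); c['R']=cv2.Rodrigues(np.array(c['rvec'],float))[0]; c['t']=np.array(c['tvec'],float).ravel()
    c['f']=210/np.tan(np.radians(c['vertical_fov'])/2); return c
def ray(c,u,v):
    d=np.array([(u-c['cx'])/c['f'],(v-c['cy'])/c['f'],1.]); return -c['R'].T@c['t'], c['R'].T@d
def onz(c,u,v,z):
    o,d=ray(c,u,v); return o+d*(z-o[2])/d[2]
def cloud(c):
    v,u=np.mgrid[0:420,0:560]; z=c['range_z']
    p=np.stack([(u-c['cx'])/c['f']*z,(v-c['cy'])/c['f']*z,z],-1)
    return (p-c['t'])@c['R']
E
python3 - <<'E'
from h import *
import pickle
print(r.read_state())
for n in ['side','top','wrist']:
    c=cam(n); cv2.imwrite(f'pics/{n}0.png',c['img']); pickle.dump(c,open(f'{n}0.pkl','wb')); print(n,c['vertical_fov'],c['f'],c['cx'],c['cy'],-c['R'].T@c['t'],c['R'][2])
E
```

```text
pics
{'time': 0.0, 'joint_positions': array([-1.16463632,  0.33287127, -0.06470981,  1.46093719,  0.02161078,
        1.34990189, -0.08846897]), 'joint_vel': array([-0.00152756, -0.00072369, -0.00208189,  0.00086063, -0.00053993,
        0.00251453,  0.00237608]), 'joint_torque': array([ 8.55621020e-04, -6.23263621e+01,  2.48045626e-02, -3.89885366e+01,
       -6.13294286e-02,  4.01355105e-02,  8.34375965e-05]), 'ee_pos': array([0.25968632, 0.56808318, 0.22975631]), 'eef_rot': array([ 8.41333712e-01,  5.40515568e-01, -5.77455962e-04,  4.14554177e-04]), 'ft_force': array([-0.08182171,  0.25629909, -0.17410392]), 'torque': array([ 0.00266861, -0.01580893, -0.0307663 ]), 'width': 0.08701176340894644}
side 50.31875204994284 447.09527136533706 283.62505031920716 211.0092891886966 [-0.06078972 -1.06436365  0.78991394] [ 0.44084     0.76002499 -0.47751662]
top 53.73089849068273 414.55199503102585 286.4250069256121 215.76266078217438 [0.28377167 0.00323565 1.40782302] [ 0.18584225  0.00574408 -0.9825628 ]
wrist 65.70646984690485 325.19226210127806 278.5859097925394 213.21657094189462 [0.18357113 0.6031339  0.3831968 ] [ 0.27672833 -0.12718322 -0.95249455]
```

View pics/top0.png

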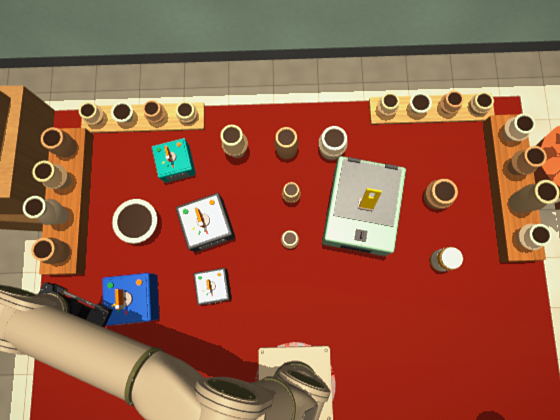

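View pics/side0.png

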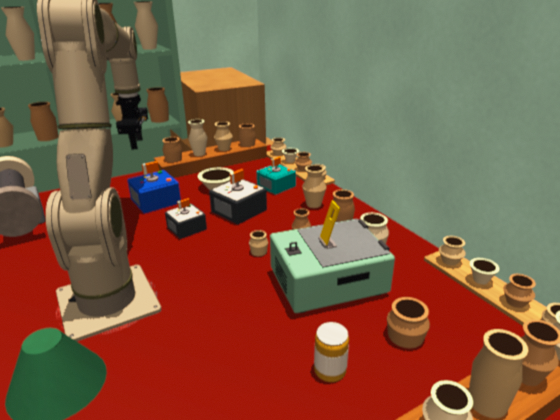

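View pics/wrist0.png

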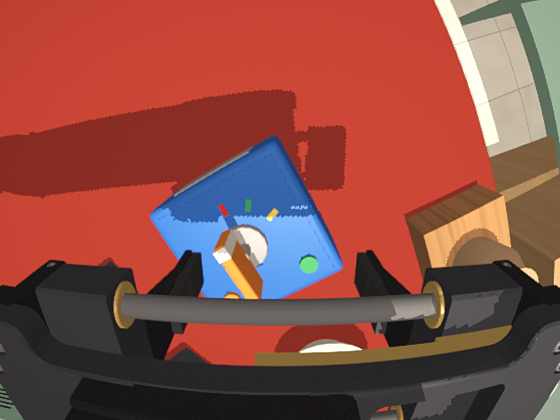

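The top view shows the tumbler at (365,205), with its hasp at (370,198) and catch at (361,235). The candidate boxes are blue (130,300), turquoise (172,160), large dark/aluminium (205,222) and small dark/aluminium (211,287). The large aluminium one fits: it isn't blue or turquoise, and it's the bigger of the remaining two. I'll confirm that with crops and measure.

```bash
python3 - <<'E'
from h import *
import pickle
c=pickle.load(open('top0.pkl','rb')); s=pickle.load(open('side0.pkl','rb'))
im=c['img']
a=cv2.resize(im[150:310,150:270],None,fx=4.5,fy=4.5,interpolation=cv2.INTER_CUBIC)[:600]
cv2.imwrite('pics/boxcrop.png',cv2.resize(im[185:310,165:245],None,fx=4.8,fy=4.8,interpolation=cv2.INTER_CUBIC))
cv2.imwrite('pics/tumcrop.png',cv2.resize(im[145:265,310:420],None,fx=5,fy=5,interpolation=cv2.INTER_CUBIC))
P=cloud(c)
# box tops by height
hsv=cv2.cvtColor(im,cv2.COLOR_BGR2HSV)
def rect(mask,z,name):
    cs,_=cv2.findContours(mask.astype(np.uint8),cv2.RETR_EXTERNAL,cv2.CHAIN_APPROX_NONE)
    k=max(cs,key=cv2.contourArea)[:,0,:]
    w=np.array([onz(c,u,v,z)[:2] for u,v in k],np.float32)
    print(name,cv2.minAreaRect(w),len(k))
Z=P[...,2]
reg=np.zeros(Z.shape,bool)
reg[185:260,165:245]=1
m=reg&(Z>.08)&(Z<.1); rect(m,.09,'box')
reg[:]=0; reg[260:310,185:240]=1
print('small z',np.percentile(Z[reg],[50,80,95]))
reg[:]=0; reg[145:265,310:420]=1
m=reg&(Z>.12)&(Z<.14); rect(m,.13,'tumbler')
y=reg&(hsv[...,0]>18)&(hsv[...,0]<33)&(hsv[...,1]>150)&(hsv[...,2]>100)
print('hasp pts',P[y].min(0),P[y].max(0),y.sum())
q=P[y]; 
print(np.c_[q[np.argsort(q[:,2])][[0,5,20,-20,-5,-1]]])
o=(slice(185,260),slice(165,245))
om=np.zeros(Z.shape,bool); om[o]=1; om&=(Z>.135)&(Z<.18)
print('key pts',om.sum(),P[om].mean(0)); print(cv2.minAreaRect(P[om][:,:2].astype(np.float32)))
E
```

```text
box ((0.5257741212844849, 0.2795252799987793), (0.15076844394207, 0.14991794526576996), 17.600603103637695) 168
small z [0.00402029 0.0639568  0.06917222]
tumbler ((0.5586133599281311, -0.23815637826919556), (0.21910953521728516, 0.2795611619949341), 77.5019760131836) 318
hasp pts [ 0.28377167 -0.26180649  0.1445054 ] [0.57623851 0.00323565 1.40782302] 261
[[ 0.54329336 -0.22491519  0.1445054 ]
 [ 0.53874694 -0.24252554  0.14850254]
 [ 0.53952282 -0.25623474  0.157838  ]
 [ 0.56744412 -0.23727377  0.25050735]
 [ 0.56922834 -0.24234206  0.25448951]
 [ 0.28377167  0.00323565  1.40782302]]
key pts 89 [0.52533895 0.279087   0.15674428]
((0.5265555381774902, 0.280463844537735), (0.05941289663314819, 0.01110784336924553), 17.21198081970215)
```

View pics/boxcrop.png

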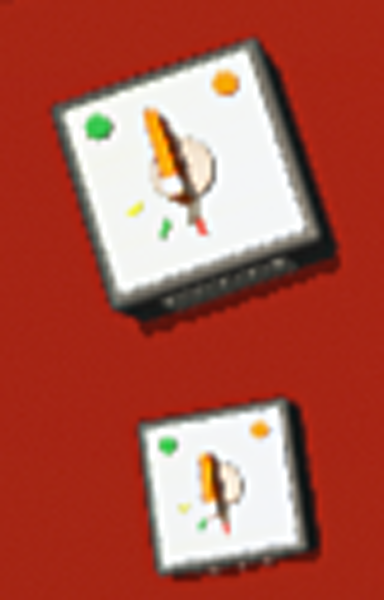

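View pics/tumcrop.png

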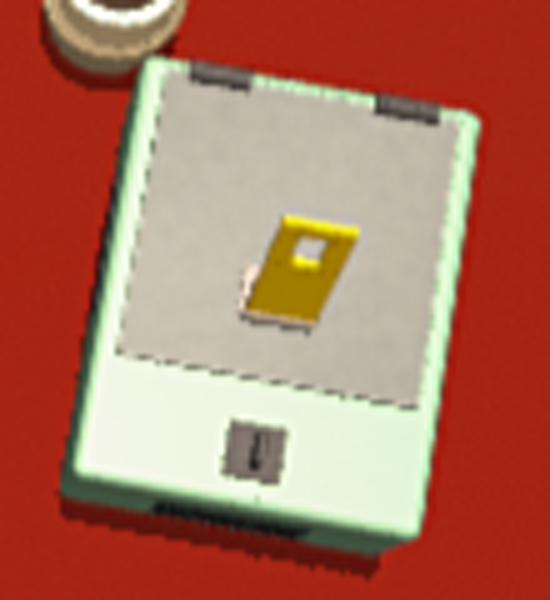

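The crop confirms it: the large box (about 150 mm, dark sides, aluminium top) is centred at (0.526, 0.280). Its key lies at 17.4°, with the white end towards the red tick. The smaller one is only about 65 mm high, so it's a decoy. The tumbler measures 219×280 mm, centred at (0.559, -0.238) with yaw -12.5°. The hasp tip height of 0.254 gives a hasp angle of about 1.84. All of this matches the given sizes.

```bash
cat >> h.py <<'E'
from scipy.spatial.transform import Rotation as Ro
ty=np.radians(-12.5); tx=np.array([np.cos(ty),np.sin(ty),0]); tyv=np.array([-np.sin(ty),np.cos(ty),0])
HI=np.array([.5586,-.2382,.142])-.02*tx
def hp(fx,fz,fy=0): # finger front-edge (30 mm deep fingers along tumbler x) & fingertip height rel hinge mm -> TCP
    return HI+(fx+15)/1000*tx+fy/1000*tyv+np.array([0,0,(fz+8)/1000])
def delta(p,yaw,st=None):
    st=st or r.read_state()
    R0=Ro.from_quat(st['eef_rot']); y=np.radians(yaw)
    R1=Ro.from_matrix(np.array([[np.cos(y),np.sin(y),0],[np.sin(y),-np.cos(y),0],[0,0,-1]]).astype(float))
    print('xyz',np.round(R0.inv().apply(np.array(p)-st['ee_pos'])*1000,1),'rot',np.round(np.degrees((R0.inv()*R1).as_rotvec()),1))
E
python3 - <<'E'
from h import *
print(HI,hp(60,70))
delta([.52,.2,.28],20); delta(hp(60,130),-12.5)
E
```

```text
[ 0.53907408 -0.23387121  0.142     ] [ 0.61229628 -0.25010418  0.22      ]
xyz [-226.7  389.8  -49.8] rot [ 0.   0.1 45.4]
xyz [-597.7  660.9  -49.4] rot [ 0.   0.1 77.9]
```

Emit:
{"method": "apply_moves", "body": {
  "increments": [
    {"grip": 255, "xyz": [-25, 43, -40], "rotation": [0, 0, 5]},
    {"grip": 255, "xyz": [-60, 100, -50], "rotation": [0, 0, 15]},
    {"grip": 255, "xyz": [-92, 158, -50], "rotation": [0, 0, 25]},
    {"grip": 255, "xyz": [-124, 212, -50], "rotation": [0, 0, 35]},
    {"grip": 255, "xyz": [-155, 266, -50], "rotation": [0, 0, 45]}
  ],
  "squeeze": 20
}}

```text
time: 0.78
ee_pos: [0.4324, 0.3227, 0.2801]
eef_rot: [0.985, 0.175, -0.0, 0.0]
ft_force: [0.9, 0.7, -1.3]
width: 0.045
```

```bash
python3 - <<'E'
from h import *
s=r.read_state(); print(s['ee_pos'],s['width'],s['joint_positions'],s['time'])
delta([.56,.1,.28],5); delta(hp(60,130),-12.5)
E
```

```text
[0.43237988 0.32272441 0.2801206 ] 0.04500660118181732 [-0.89344549  0.11621101  0.18361184  1.62111152 -0.02112958  1.40703901
 -0.35660862] 0.775
xyz [4.33e+01 2.53e+02 2.00e-01] rot [ 0.   0.  15.1]
xyz [-2.800e+01  5.998e+02  5.000e-01] rot [ 0.   0.  32.6]
```

Emit:
{"method": "apply_moves", "body": {
  "increments": [
    {"grip": 255, "xyz": [12, 55, 0], "rotation": [0, 0, 5]},
    {"grip": 255, "xyz": [24, 115, 0], "rotation": [0, 0, 10]},
    {"grip": 255, "xyz": [32, 175, 0], "rotation": [0, 0, 15]},
    {"grip": 255, "xyz": [43, 235, 0], "rotation": [0, 0, 20]},
    {"grip": 255, "xyz": [43, 295, 0], "rotation": [0, 0, 25]}
  ]
}}

```text
time: 1.4
ee_pos: [0.5749, 0.0589, 0.28]
eef_rot: [0.999, -0.044, -0.0, 0.001]
ft_force: [0.6, 0.6, -0.2]
width: 0.0019
```

```bash
python3 - <<'E'
from h import *
s=r.read_state(); print(s['ee_pos'],s['width'],s['joint_positions'],s['time'])
delta(hp(60,130),-12.5)
E
```

```text
[0.57486149 0.05885146 0.27997309] 0.0018500836795538292 [-0.56312454  0.21002707  0.45149537  1.53606243 -0.09126215  1.41731766
 -0.19401374] 1.4
xyz [6.440e+01 3.045e+02 3.000e-01] rot [0.1 0.  7.5]
```

Emit:
{"method": "apply_moves", "body": {
  "increments": [
    {"grip": 255, "xyz": [20, 60, 0], "rotation": [0, 0, 4]},
    {"grip": 255, "xyz": [45, 120, 0], "rotation": [0, 0, 7.5]},
    {"grip": 255, "xyz": [64, 180, 0], "rotation": [0, 0, 7.5]},
    {"grip": 255, "xyz": [64, 240, 0], "rotation": [0, 0, 7.5]},
    {"grip": 255, "xyz": [64, 304, 0], "rotation": [0, 0, 7.5]}
  ]
}}

```text
time: 2.02
ee_pos: [0.6121, -0.2471, 0.2798]
eef_rot: [0.994, -0.109, -0.001, 0.001]
ft_force: [0.4, -0.0, 0.6]
width: 0.0
```

```bash
python3 - <<'E'
from h import *
s=r.read_state(); print(s['ee_pos'],s['width'],s['joint_positions'],s['time'])
for a in [(60,70),(40,68),(15,66),(-10,64)]: delta(hp(*a),-12.5,s)
for n in ['side','top','wrist']:
    c=cam(n); cv2.imwrite(f'pics/{n}1.png',c['img'])
    if n=='side': cv2.imwrite('pics/side1c.png',cv2.resize(c['img'][150:330,230:430],None,fx=3.3,fy=3.3))
E
```

```text
[ 0.6120975  -0.24714549  0.27977799] 4.234259363675169e-05 [-0.11000442  0.43431726  0.61062001  1.30696435 -0.24348902  1.47502572
  0.26146516] 2.025
xyz [ 0.9  2.8 59.8] rot [0.1 0.1 0. ]
xyz [-19.1   2.8  61.8] rot [0.1 0.1 0. ]
xyz [-44.1   2.8  63.8] rot [0.1 0.1 0. ]
xyz [-69.1   2.8  65.8] rot [0.1 0.1 0. ]
```

View pics/side1c.png

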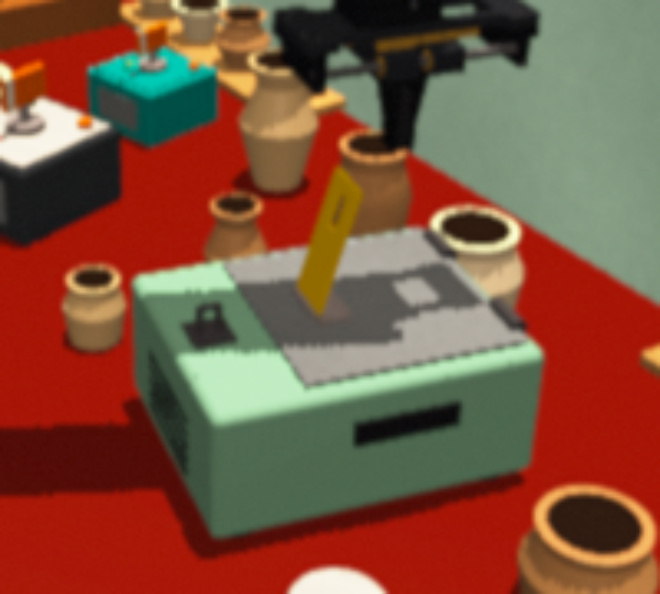

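View pics/wrist1.png

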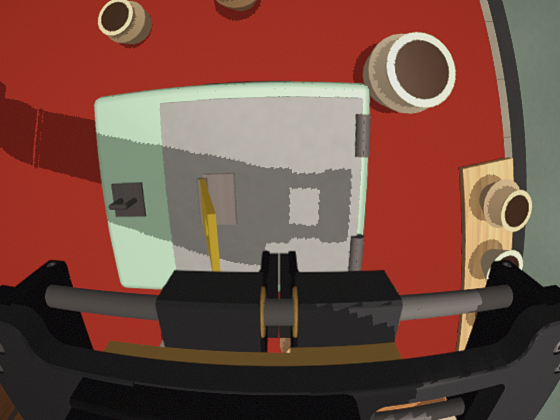

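The fingers (crop 405,130) are clear behind and above the leaning hasp (crop 335,240). I'll go down and then forward.

Emit:
{"method": "apply_moves", "body": {
  "increments": [
    {"grip": 255, "xyz": [1, 3, 30], "rotation": [0, 0, 0]},
    {"grip": 255, "xyz": [1, 3, 60], "rotation": [0, 0, 0]},
    {"grip": 255, "xyz": [-20, 3, 62], "rotation": [0, 0, 0]},
    {"grip": 255, "xyz": [-45, 3, 64], "rotation": [0, 0, 0]},
    {"grip": 255, "xyz": [-70, 3, 66], "rotation": [0, 0, 0]}
  ]
}}

```text
time: 2.8
ee_pos: [0.5416, -0.2362, 0.214]
eef_rot: [0.994, -0.112, -0.0, 0.001]
ft_force: [4.8, -1.4, 0.9]
width: 0.0002
```

```bash
python3 - <<'E'
from h import *
s=r.read_state(); print(s['ee_pos'],s['ft_force'],s['time'])
for a in [(-25,60),(-38,50),(-48,38),(-55,25),(-60,12),(-60,4)]: delta(hp(*a),-12.5,s)
for n in ['side']:
    c=cam(n); cv2.imwrite('pics/side2c.png',cv2.resize(c['img'][150:330,230:430],None,fx=3.3,fy=3.3))
E
```

```text
[ 0.54159031 -0.23621095  0.21398697] [ 4.81950011 -1.41749875  0.88988343] 2.8
xyz [-13.   -1.7   4. ] rot [ 0.2  0.  -0.3]
xyz [-26.   -1.6  14. ] rot [ 0.2  0.  -0.3]
xyz [-36.   -1.6  26. ] rot [ 0.2  0.  -0.3]
xyz [-43.   -1.6  39. ] rot [ 0.2  0.  -0.3]
xyz [-48.   -1.6  52. ] rot [ 0.2  0.  -0.3]
xyz [-48.   -1.6  60. ] rot [ 0.2  0.  -0.3]
```

View pics/side2c.png

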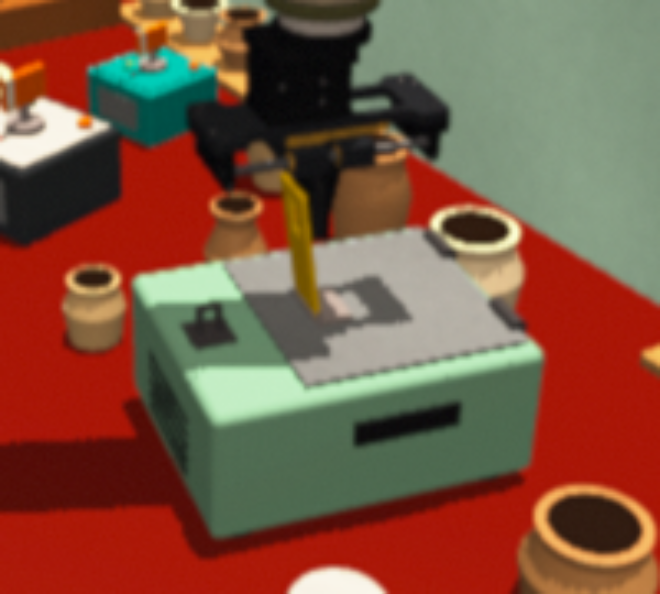

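The hasp (crop 300,240) has been pushed past upright, with a 5 N force. I'll follow the arc down.

Emit:
{"method": "apply_moves", "body": {
  "increments": [
    {"grip": 255, "xyz": [-13, -2, 4], "rotation": [0, 0, 0]},
    {"grip": 255, "xyz": [-26, -2, 14], "rotation": [0, 0, 0]},
    {"grip": 255, "xyz": [-36, -2, 26], "rotation": [0, 0, 0]},
    {"grip": 255, "xyz": [-43, -2, 39], "rotation": [0, 0, 0]},
    {"grip": 255, "xyz": [-48, -2, 50], "rotation": [0, 0, 0]}
  ]
}}

```text
time: 3.48
ee_pos: [0.4928, -0.2232, 0.1633]
eef_rot: [0.994, -0.112, -0.001, 0.001]
ft_force: [1.6, 0.4, 0.5]
width: 0.0005
```

```bash
python3 - <<'E'
from h import *
s=r.read_state(); print(s['ee_pos'],s['ft_force'],s['time'])
for a in [(-60,5),(-60,2.5),(-60,0)]: delta(hp(*a),-12.5,s)
for n in ['side']:
    c=cam(n); cv2.imwrite('pics/side3c.png',cv2.resize(c['img'][150:330,230:430],None,fx=3.3,fy=3.3))
E
```

```text
[ 0.49278632 -0.22319094  0.16330448] [1.633823   0.36498724 0.46924706] 3.475
xyz [2.5 0.4 8.3] rot [ 0.1  0.1 -0.4]
xyz [ 2.5  0.4 10.8] rot [ 0.1  0.1 -0.4]
xyz [ 2.5  0.4 13.3] rot [ 0.1  0.1 -0.4]
```

View pics/side3c.png

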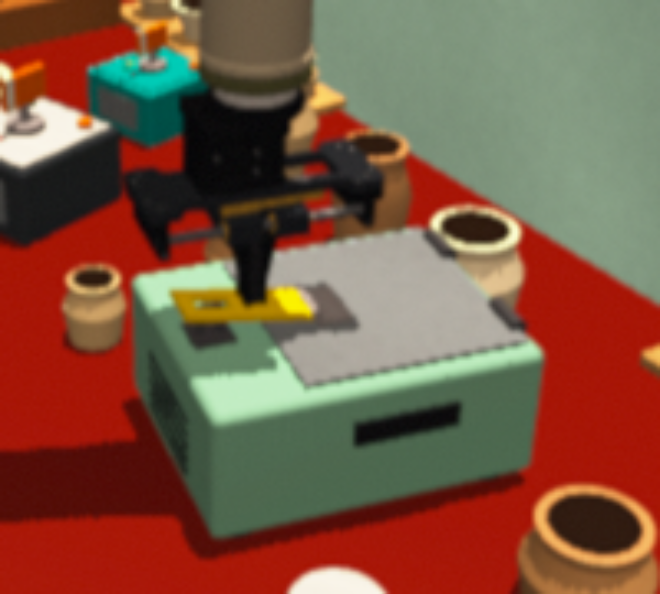

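The hasp is nearly down, with the catch showing in its slot at (210,303). I'll press the rest of the way in small steps.

Emit:
{"method": "apply_moves", "body": {
  "increments": [
    {"grip": 255, "xyz": [2, 0, 4], "rotation": [0, 0, 0]},
    {"grip": 255, "xyz": [2, 0, 8], "rotation": [0, 0, 0]},
    {"grip": 255, "xyz": [2, 0, 11], "rotation": [0, 0, 0]},
    {"grip": 255, "xyz": [2, 0, 12], "rotation": [0, 0, 0]}
  ]
}}

```text
time: 4.03
ee_pos: [0.4937, -0.2236, 0.1526]
eef_rot: [0.994, -0.112, -0.002, -0.0]
ft_force: [-15.8, 7.6, 39.2]
width: 0.0002
```

The force of 39 N at tip height 144.6 mm (strap top should be 144.5 mm) says the hasp is on its stop. I'll lift off and look.

Emit:
{"method": "apply_moves", "body": {
  "increments": [
    {"grip": 255, "xyz": [0, 0, 0], "rotation": [0, 0, 0]},
    {"grip": 255, "xyz": [0, 0, -2], "rotation": [0, 0, 0]},
    {"grip": 255, "xyz": [0, 0, -40], "rotation": [0, 0, 0]},
    {"grip": 255, "xyz": [0, 0, -90], "rotation": [0, 0, 0]},
    {"grip": 0, "xyz": [0, 0, -110], "rotation": [0, 0, 0]}
  ]
}}

```text
time: 4.65
ee_pos: [0.4949, -0.2242, 0.2651]
eef_rot: [0.994, -0.112, -0.0, 0.0]
ft_force: [-0.4, -0.4, -0.4]
width: 0.005
```

```bash
python3 - <<'E'
from h import *
s=r.read_state(); print(s['ee_pos'],s['ft_force'],s['time'])
c=cam('side'); cv2.imwrite('pics/side4c.png',cv2.resize(c['img'][200:300,260:400],None,fx=5,fy=5))
P=cloud(c); hsv=cv2.cvtColor(c['img'],cv2.COLOR_BGR2HSV)
y=np.zeros((420,560),bool); y[220:270,270:340]=1
y&=(hsv[...,0]>18)&(hsv[...,0]<33)&(hsv[...,1]>150)&(hsv[...,2]>60)&(c['range_z']>0)
q=(P[y]-HI); X=q@tx; print(y.sum(),'slope fit',np.polyfit(X,q[:,2],1),X.min(),X.max(), np.percentile(q[:,2],[5,50,95]))
# lateral sign test / next target
delta([.50,0.0,.27],40,s); delta([.5258,.2795,.24],107.4,s)
E
```

```text
[ 0.49492933 -0.22415     0.26511003] [-0.35210215 -0.38826474 -0.42595922] 4.65
413 slope fit [0.00176416 0.00109641] -0.11186071133693487 -0.0007783095922000915 [-0.00302732  0.00124815  0.00385938]
xyz [ -45.1 -219.6   -5. ] rot [  0.    0.  -52.9]
xyz [ -82.4 -497.8   24.9] rot [  -0.     0.  -120.3]
```

View pics/side4c.png

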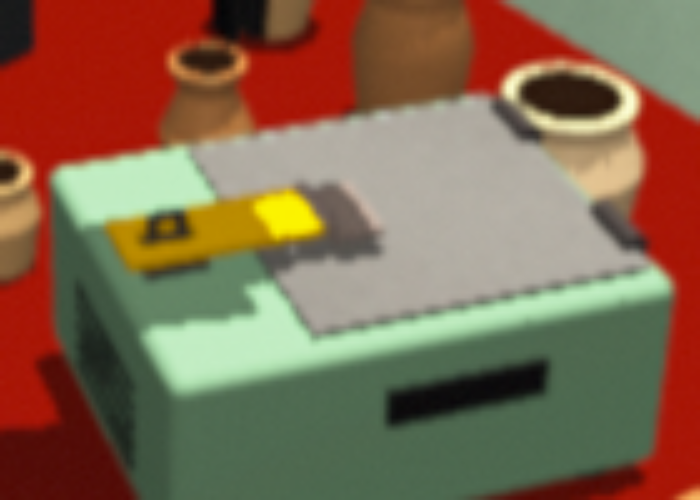

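The hasp is level (slope 0.002 rad) and the catch stands through its slot at crop (165,225). Next is the key.

Emit:
{"method": "apply_moves", "body": {
  "increments": [
    {"grip": 0, "xyz": [-10, -45, 0], "rotation": [0, 0, -10]},
    {"grip": 0, "xyz": [-18, -90, 0], "rotation": [0, 0, -20]},
    {"grip": 0, "xyz": [-26, -135, 0], "rotation": [0, 0, -30]},
    {"grip": 0, "xyz": [-34, -180, 0], "rotation": [0, 0, -40]},
    {"grip": 0, "xyz": [-42, -225, 0], "rotation": [0, 0, -50]}
  ]
}}

```text
time: 5.32
ee_pos: [0.5045, 0.0059, 0.2657]
eef_rot: [0.947, 0.321, 0.0, 0.0]
ft_force: [0.1, -0.0, -0.0]
width: 0.0566
```

```bash
python3 - <<'E'
from h import *
s=r.read_state(); print(s['ee_pos'],s['joint_positions'],s['width'],s['time'])
delta([.5258,.2795,.24],107.4,s)
E
```

```text
[0.50452167 0.00592011 0.26568342] [-0.47407891  0.03446483  0.38356398  1.73868622 -0.01234771  1.37028918
  0.56499306] 0.05655743939319261 5.325
xyz [ 183.2 -204.3   25.5] rot [  0.1   0.  -70. ]
```

Emit:
{"method": "apply_moves", "body": {
  "increments": [
    {"grip": 0, "xyz": [30, -34, 4], "rotation": [0, 0, -10]},
    {"grip": 0, "xyz": [60, -68, 8], "rotation": [0, 0, -20]},
    {"grip": 0, "xyz": [92, -102, 12], "rotation": [0, 0, -30]},
    {"grip": 0, "xyz": [122, -136, 16], "rotation": [0, 0, -40]},
    {"grip": 0, "xyz": [153, -170, 20], "rotation": [0, 0, -50]}
  ]
}}

```text
time: 5.95
ee_pos: [0.5225, 0.2353, 0.2443]
eef_rot: [0.721, 0.693, -0.0, 0.0]
ft_force: [0.0, -0.2, 0.1]
width: 0.0867
```

```bash
python3 - <<'E'
from h import *
s=r.read_state(); print(s['ee_pos'],s['joint_positions'],s['width'],s['time'])
delta([.5258,.2795,.24],107.4,s)
E
```

```text
[0.52248067 0.23532868 0.24432759] [-0.65701114  0.20743465  0.17902969  1.59281012 -0.03671249  1.34544255
  1.05818648] 0.08668427856585788 5.95
xyz [44.3  1.6  4.3] rot [ -0.    0.1 -19.6]
```

Emit:
{"method": "apply_moves", "body": {
  "increments": [
    {"grip": 0, "xyz": [30, 1, 4], "rotation": [0, 0, -10]},
    {"grip": 0, "xyz": [44, 2, 4], "rotation": [0, 0, -19.6]},
    {"grip": 0, "xyz": [44, 2, 4], "rotation": [0, 0, -19.6]}
  ]
}}

```text
time: 6.32
ee_pos: [0.5257, 0.2801, 0.2389]
eef_rot: [0.592, 0.806, -0.001, -0.0]
ft_force: [1.0, -0.2, 0.4]
width: 0.0871
```

```bash
python3 - <<'E'
from h import *
s=r.read_state(); print(s['ee_pos'],s['joint_positions'],s['width'],s['time'])
c=cam('wrist'); cv2.imwrite('pics/wrist5.png',c['img'])
c=cam('top'); cv2.imwrite('pics/top5.png',cv2.resize(c['img'][160:280,140:260],None,fx=5,fy=5))
c=cam('side'); cv2.imwrite('pics/side5.png',cv2.resize(c['img'][120:230,180:300],None,fx=5,fy=5))
P=cloud(c); hsv=cv2.cvtColor(c['img'],cv2.COLOR_BGR2HSV)
o=np.zeros((420,560),bool); o[160:200,225:255]=1
o&=(hsv[...,0]>4)&(hsv[...,0]<18)&(hsv[...,1]>170)&(P[...,2]>.11)
print('key',P[o].mean(0),P[o].min(0),P[o].max(0),o.sum())
delta([.5258,.2795,.134],107.4,s)
E
```

```text
[0.52573473 0.28006559 0.2389195 ] [-0.66779676  0.26178777  0.12297286  1.53630014 -0.03189251  1.3479897
  1.33266365] 0.08709861456688107 6.325
key [0.53009475 0.27710582 0.14355349] [0.49394087 0.26429444 0.12095147] [0.55667099 0.29300391 0.16152463] 105
xyz [-4.000e-01  1.000e-01  1.049e+02] rot [-0.1  0.1  0. ]
```

View pics/wrist5.png

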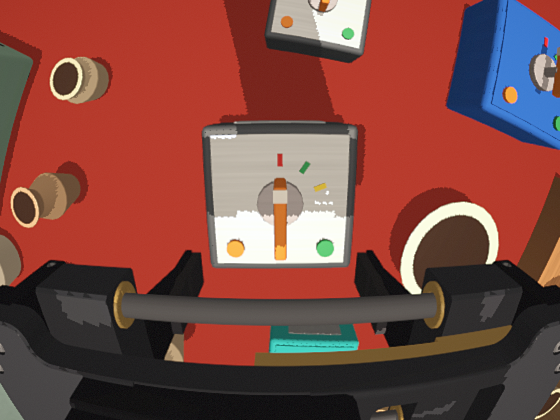

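View pics/side5.png

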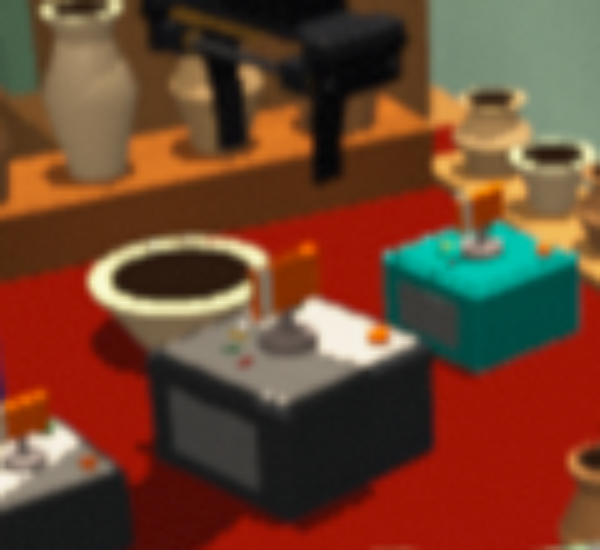

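The wrist view shows the large aluminium box with the key at (280,220), on the jaw midline between the fingers. Red, green and yellow run clockwise at (280,160), (305,168) and (320,187). Descending.

Emit:
{"method": "apply_moves", "body": {
  "increments": [
    {"grip": 0, "xyz": [0, 0, 50], "rotation": [0, 0, 0]},
    {"grip": 0, "xyz": [0, 0, 90], "rotation": [0, 0, 0]},
    {"grip": 0, "xyz": [0, 0, 104], "rotation": [0, 0, 0]},
    {"grip": 120, "xyz": [0, 0, 104], "rotation": [0, 0, 0]},
    {"grip": 180, "xyz": [0, 0, 104], "rotation": [0, 0, 0]}
  ],
  "squeeze": 15
}}

```text
time: 7.1
ee_pos: [0.5274, 0.2782, 0.1379]
eef_rot: [0.595, 0.804, 0.0, 0.001]
ft_force: [0.0, -0.6, 0.5]
width: 0.0741
```

Emit:
{"method": "apply_moves", "body": {
  "increments": [
    {"grip": 255, "xyz": [0, 0, 0], "rotation": [0, 0, 0]},
    {"grip": 255, "xyz": [0, 0, 0], "rotation": [0, 0, 0]},
    {"grip": 255, "xyz": [0, 0, 0], "rotation": [0, 0, 0]},
    {"grip": 255, "xyz": [0, 0, 0], "rotation": [0, 0, 0]}
  ],
  "squeeze": 25
}}

```text
time: 7.6
ee_pos: [0.5274, 0.2782, 0.1379]
eef_rot: [0.595, 0.804, 0.0, 0.001]
ft_force: [1.2, -0.3, -0.2]
width: 0.035
```

```bash
python3 - <<'E'
from h import *
s=r.read_state(); print(s)
delta([.5258,.2795,.134],107.4,s)
c=cam('side'); cv2.imwrite('pics/side6.png',cv2.resize(c['img'][120:230,180:300],None,fx=5,fy=5))
E
```

```text
{'time': 7.6, 'joint_positions': array([-0.65955958,  0.33240233,  0.11784047,  1.66424482, -0.04081923,
        1.14593495,  1.33689165]), 'joint_vel': array([ 5.26431381e-04,  1.54198821e-03,  5.42208109e-05,  1.92646033e-03,
       -1.98246454e-04, -3.69653749e-04, -9.92928636e-05]), 'joint_torque': array([ 5.43291215e-03, -5.91592419e+01,  2.42770895e+00, -3.64548397e+01,
        3.84917215e-02,  7.75187812e-02, -9.10911076e-04]), 'ee_pos': array([0.52736647, 0.27819821, 0.13794676]), 'eef_rot': array([5.94530605e-01, 8.04072430e-01, 4.54751995e-04, 8.24388517e-04]), 'ft_force': array([ 1.22928023, -0.31092733, -0.15773439]), 'torque': array([ 0.04195792,  0.06490313, -0.01020356]), 'width': 0.03495021474469254}
xyz [ 1.7 -1.1  3.9] rot [ 0.1  0.  -0.4]
```

View pics/side6.png

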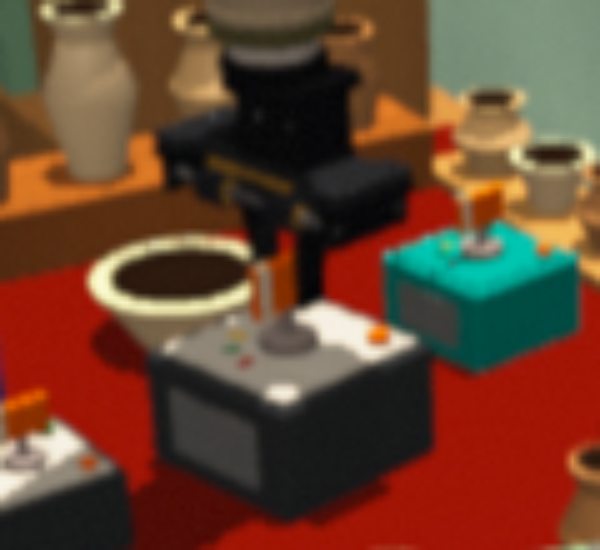

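Emit:
{"method": "apply_moves", "body": {
  "increments": [
    {"grip": 255, "xyz": [1.7, -1.1, 3], "rotation": [0, 0, 0]},
    {"grip": 255, "xyz": [1.7, -1.1, 3], "rotation": [0, 0, 0]},
    {"grip": 255, "xyz": [1.7, -1.1, 3], "rotation": [0, 0, 0]},
    {"grip": 255, "xyz": [1.7, -1.1, 3], "rotation": [0, 0, 0]},
    {"grip": 255, "xyz": [1.7, -1.1, 3], "rotation": [0, 0, 0]}
  ]
}}

```text
time: 8.28
ee_pos: [0.5251, 0.2805, 0.1345]
eef_rot: [0.594, 0.804, 0.001, 0.0]
ft_force: [-1.3, 5.8, -3.9]
width: 0.0095
```

```bash
python3 - <<'E'
from h import *
s=r.read_state(); print(s['ee_pos'],s['ft_force'],s['torque'],s['width'],s['joint_positions'])
delta([.5258,.2795,.134],107.4,s)
E
```

```text
[0.52513868 0.28053827 0.13453861] [-1.31474074  5.83369882 -3.94494921] [1.3203936  0.33837606 0.02359293] 0.009492350747559952 [-0.66238249  0.33408693  0.1155302   1.6695375  -0.04161323  1.13927376
  1.33354452]
xyz [-1.2  0.3  0.5] rot [ 0.1 -0.  -0.3]
```

Gripped with an opening of 9.5 mm (the bow is 10 mm). I'll turn it clockwise, which is +z in the tool frame.

Emit:
{"method": "apply_moves", "body": {
  "increments": [
    {"grip": 255, "xyz": [-1, 0, 0], "rotation": [0, 0, 8]},
    {"grip": 255, "xyz": [-1, 0, 0], "rotation": [0, 0, 16]},
    {"grip": 255, "xyz": [-1, 0, 0], "rotation": [0, 0, 24]},
    {"grip": 255, "xyz": [-1, 0, 0], "rotation": [0, 0, 32]},
    {"grip": 255, "xyz": [-1, 0, 0], "rotation": [0, 0, 40]}
  ],
  "squeeze": 40
}}

```text
time: 8.9
ee_pos: [0.5251, 0.2809, 0.1345]
eef_rot: [0.834, 0.551, 0.001, -0.001]
ft_force: [-0.2, 6.7, -3.5]
width: 0.0094
```

```bash
python3 - <<'E'
from h import *
s=r.read_state(); print(s['time'],s['ee_pos'],s['ft_force'],s['torque'],s['width'])
delta([.5258,.2795,.134],107.4-70,s)
E
```

```text
8.9 [0.5250679  0.28089295 0.13453189] [-0.21708212  6.71106716 -3.54394586] [1.38247744 0.13032659 0.08423849] 0.009449835206972283
xyz [-1.   1.2  0.5] rot [-0.  -0.1 29.5]
```

Emit:
{"method": "apply_moves", "body": {
  "increments": [
    {"grip": 255, "xyz": [-1, 1, 0], "rotation": [0, 0, 8]},
    {"grip": 255, "xyz": [-1, 1, 0], "rotation": [0, 0, 16]},
    {"grip": 255, "xyz": [-1, 1, 0], "rotation": [0, 0, 23]},
    {"grip": 255, "xyz": [-1, 1, 0], "rotation": [0, 0, 27]},
    {"grip": 255, "xyz": [-1, 1, 0], "rotation": [0, 0, 29]}
  ]
}}

```text
time: 9.52
ee_pos: [0.5252, 0.2811, 0.1345]
eef_rot: [0.946, 0.325, 0.001, -0.001]
ft_force: [-0.3, 6.6, -3.4]
width: 0.0098
```

```bash
python3 - <<'E'
from h import *
s=r.read_state(); print(s['time'],s['ee_pos'],s['ft_force'],s['torque'],s['width'])
delta([.5258,.2795,.134],107.4-70,s)
c=cam('side'); cv2.imwrite('pics/side7.png',cv2.resize(c['img'][120:270,180:350],None,fx=4,fy=4))
c=cam('wrist'); cv2.imwrite('pics/wrist7.png',c['img'])
E
```

```text
9.525 [0.52523219 0.28105397 0.13453875] [-0.25208783  6.58515447 -3.39924153] [1.45502714 0.15753034 0.36131829] 0.009750168175675056
xyz [-0.5  1.6  0.5] rot [-0.1 -0.2  0.5]
```

View pics/wrist7.png

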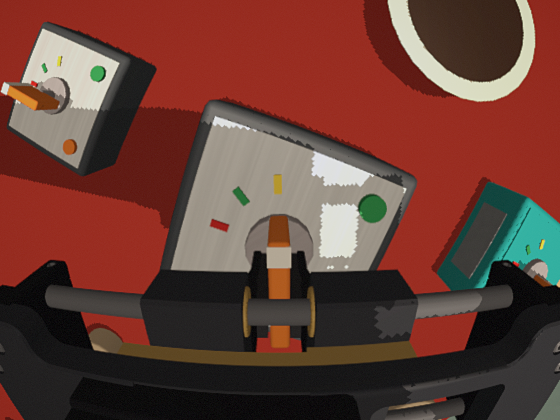

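View pics/side7.png

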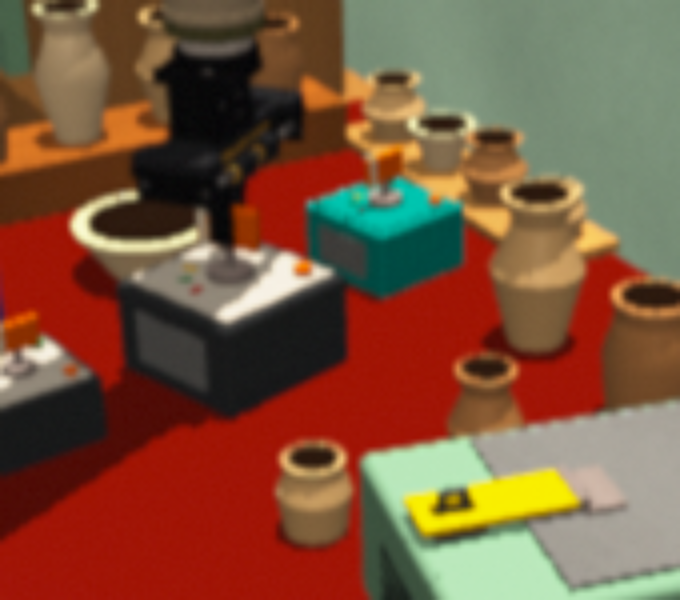

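The white end (280,257) points at the yellow tick (278,183). The twist of 0.36 N m exceeds the 0.18 N m spring, so the key is on its start stop, and the hasp is still flat. I'll hold for about a second.

Emit:
{"method": "apply_moves", "body": {
  "increments": [
    {"grip": 255, "xyz": [0, 0, 0], "rotation": [0, 0, 1]},
    {"grip": 255, "xyz": [0, 0, 0], "rotation": [0, 0, 1]},
    {"grip": 255, "xyz": [0, 0, 0], "rotation": [0, 0, 1]},
    {"grip": 255, "xyz": [0, 0, 0], "rotation": [0, 0, 1]},
    {"grip": 255, "xyz": [0, 0, 0], "rotation": [0, 0, 1]}
  ]
}}

```text
time: 10.25
ee_pos: [0.5252, 0.2812, 0.1345]
eef_rot: [0.948, 0.317, 0.001, -0.002]
ft_force: [0.1, 4.2, -2.9]
width: 0.0098
```

Emit:
{"method": "apply_moves", "body": {
  "increments": [
    {"grip": 255, "xyz": [0, 0, 0], "rotation": [0, 0, 0]},
    {"grip": 255, "xyz": [0, 0, 0], "rotation": [0, 0, 0]},
    {"grip": 0, "xyz": [0, 0, 0], "rotation": [0, 0, 0]},
    {"grip": 0, "xyz": [0, 0, 0], "rotation": [0, 0, 0]},
    {"grip": 0, "xyz": [0, 0, 0], "rotation": [0, 0, 0]}
  ]
}}

```text
time: 10.88
ee_pos: [0.5254, 0.2806, 0.1346]
eef_rot: [0.949, 0.317, 0.001, -0.001]
ft_force: [0.4, 0.3, -0.1]
width: 0.0324
```

Emit:
{"method": "apply_moves", "body": {
  "increments": [
    {"grip": 0, "xyz": [0, 0, 0], "rotation": [0, 0, 0]},
    {"grip": 0, "xyz": [0, 0, 0], "rotation": [0, 0, 0]},
    {"grip": 0, "xyz": [0, 0, 0], "rotation": [0, 0, 0]},
    {"grip": 0, "xyz": [0, 0, 0], "rotation": [0, 0, 0]},
    {"grip": 0, "xyz": [0, 0, 0], "rotation": [0, 0, 0]}
  ]
}}

```text
time: 11.5
ee_pos: [0.5254, 0.2806, 0.1346]
eef_rot: [0.949, 0.317, 0.001, -0.001]
ft_force: [0.2, -0.1, -0.4]
width: 0.0813
```

```bash
python3 - <<'E'
from h import *
s=r.read_state(); print(s['time'],s['ee_pos'],s['ft_force'],s['torque'],s['width'])
c=cam('wrist'); cv2.imwrite('pics/wrist8.png',c['img'])
E
```

```text
11.5 [0.52538097 0.28056205 0.13460778] [ 0.15523541 -0.12143167 -0.42041646] [-0.00513298  0.03168241  0.01794271] 0.08127290429283672
```

View pics/wrist8.png

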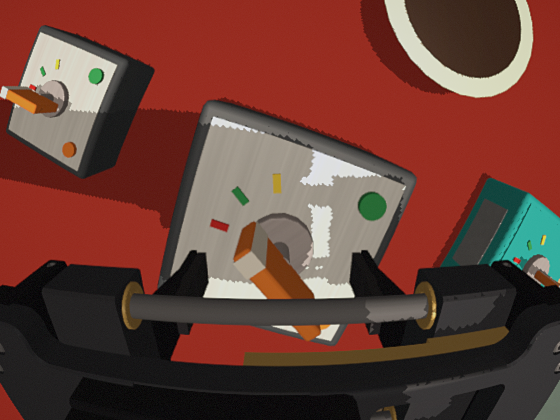

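The key has sprung back, with its white end (248,237) pointing to the green tick (240,196) and the fingers clear. I'll back straight up.

Emit:
{"method": "apply_moves", "body": {
  "increments": [
    {"grip": 0, "xyz": [0, 0, 0], "rotation": [0, 0, 0]},
    {"grip": 0, "xyz": [0, 0, -20], "rotation": [0, 0, 0]},
    {"grip": 0, "xyz": [0, 0, -60], "rotation": [0, 0, 0]},
    {"grip": 0, "xyz": [0, 0, -110], "rotation": [0, 0, 0]},
    {"grip": 0, "xyz": [0, 0, -140], "rotation": [0, 0, 0]}
  ]
}}

```text
time: 12.18
ee_pos: [0.5258, 0.2803, 0.2774]
eef_rot: [0.949, 0.317, 0.002, -0.002]
ft_force: [-0.1, -0.8, 0.3]
width: 0.0874
```

Emit:
{"method": "apply_moves", "body": {
  "increments": [
    {"grip": 0, "xyz": [0, 0, 0], "rotation": [0, 0, 0]},
    {"grip": 0, "xyz": [0, 0, 0], "rotation": [0, 0, 0]}
  ]
}}

```text
time: 12.42
ee_pos: [0.5255, 0.2802, 0.2767]
eef_rot: [0.949, 0.317, 0.002, -0.002]
ft_force: [0.7, 0.2, -0.6]
width: 0.0871
```

```bash
python3 - <<'E'
from h import *
import pickle
s=r.read_state(); print(s['time'],s['ee_pos'],s['ft_force'],s['width'],abs(s['joint_vel']).max())
c=cam('wrist'); cv2.imwrite('pics/wrist9.png',c['img'])
c=cam('side'); cv2.imwrite('pics/side9.png',c['img'])
P=cloud(c); hsv=cv2.cvtColor(c['img'],cv2.COLOR_BGR2HSV)
y=np.zeros((420,560),bool); y[220:290,270:340]=1
y&=(hsv[...,0]>18)&(hsv[...,0]<33)&(hsv[...,1]>150)&(hsv[...,2]>60)&(c['range_z']>0)
q=(P[y]-HI); print('hasp slope',np.polyfit(q@tx,q[:,2],1)[0])
o=np.zeros((420,560),bool); o[150:200,215:265]=1
o&=(P[...,2]>.122)&(P[...,2]<.165)&(np.hypot(P[...,0]-.5258,P[...,1]-.2795)<.045)
k=P[o][:,:2]; l=cv2.fitLine(k.astype(np.float32),cv2.DIST_HUBER,0,0.01,.01).ravel()
print('key yaw',np.degrees(np.arctan2(l[1],l[0])),'expected',17.4-np.degrees(.6),o.sum())
t=cam('top'); t0=pickle.load(open('top0.pkl','rb'))['img']; s0=pickle.load(open('side0.pkl','rb'))['img']
cv2.imwrite('pics/diff.png',np.hstack([cv2.absdiff(t['img'],t0)[80:320,80:480],cv2.absdiff(c['img'],s0)[130:370,160:560]]))
E
```

```text
12.425 [0.52552719 0.28017949 0.27666339] [ 0.71724842  0.20935852 -0.55861081] 0.08706022687085156 0.01805542361156152
hasp slope -0.006346395318900831
key yaw -18.80065 expected -16.977467707849392 176
```

View pics/wrist9.png

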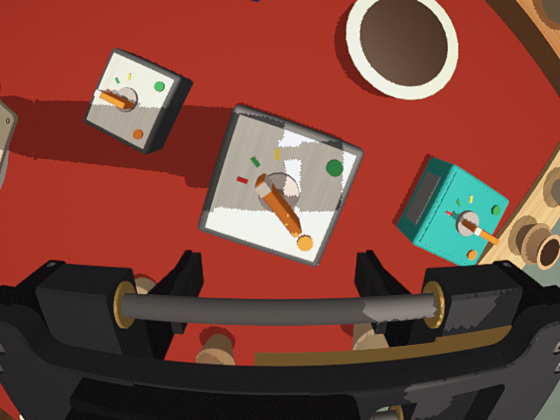

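View pics/diff.png

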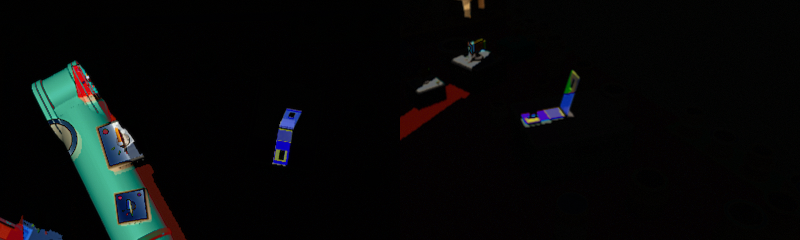

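View pics/side9.png

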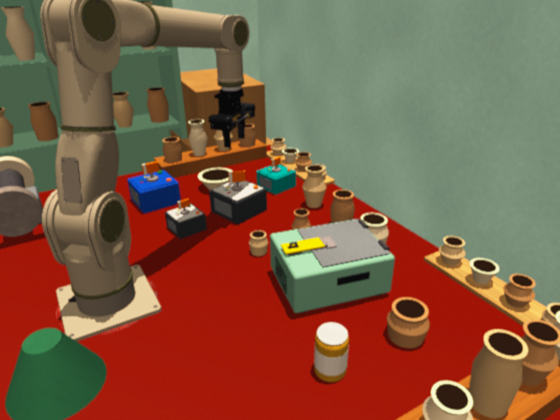

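The difference images show only the hasp, the key, the arm and its shadow have changed; the ware and the can haven't moved. The key yaw is -18.8° against -17° expected at run. The hasp is level at about 0.006 rad and the gripper is clear, so I'll hand in.

```bash
python3 -c "
from bench import r
print(r.close_job())"
```

```text
the job is handed in; nothing more can be done
None
```

I closed the hasp, turned the key to start and let it spring back to run, then handed the job in at about 12.5 s on the robot's clock. No verdict was reported.

- **Hasp:** I swung it over with the closed fingers and pressed it onto its stop, with 39 N shown at the wrist. The last side view put it within 0.01 rad of level, with the catch standing through its slot.
- **Key:** I used the larger dark-grey box with the aluminium top. I gripped the bow and turned it clockwise to its stop, where the white end lined up with the yellow tick. The twist was 0.36 N m, against 0.18 N m for the spring alone. I held it there for about a second and opened the jaws.
- **After letting go:** the key pointed at the green tick. Its measured yaw was -18.8°, against about -17° expected at run. That 2° gap is within what the camera data can resolve.
- **Ware and can:** before-and-after image differences in the side and top views showed changes only at the hasp, the key, the arm and its shadow. The arm hid part of the left side in the top view, but the side view showed no change there.
- **Gripper:** it was about 110 mm above the key when I handed in, touching nothing, with forces under 1 N.

No check failed.

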